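Park the bench air pump just past compression

ROBOT

A 7-joint arm with a two-finger parallel gripper is mounted at the origin on a cart in front of the work surface, level with it; the furniture and walls round the work are solid. World frame = base frame: x ahead of the robot, y to its left, z up, the work surface at z = 0. Lengths are in mm, angles in rad, forces in N, time in s.
With the tool pointing down it reaches from about 400 to 875 mm from the base axis. Payload 4.4 kg.
Tool frame: the origin (TCP) lies on the centre line of the jaws, within the pads' length; the fingertips stand 25 mm ahead of it and the grasp point (between the pads) lies 6 mm ahead of it (ctrl.finger_overhang is the distance from the TCP to the fingertips, in mm); z points along the fingers, y is the line along which they close (so a half turn about z gives the same grasp; the last joint's range is limited). The gripper opens to 85 mm and grips with 20 to 120 N. Pads are 22 mm wide; open, the fingers measure 114 mm over their backs; the gripper's body (76 mm by 85 mm) begins 54 mm behind the grasp point. The pads swing forward as they close: fully open they stand 13 mm farther back than shut.
Start: joints at [-1.318, 0.628, 0.038, 1.517, -0.027, 0.996, -0.02], TCP at [203.705, 617.27, 256.313] pointing down, gripper open.
Joint ranges: [-3.06, 3.06], [-0.37, 2.12], [-1.25, 1.32], [0.18, 2.47], [-1.1, 4.24], [0.23, 1.98], [-2.94, 2.94]. Speed limits (rad/s): [2.57, 2.57, 3.14, 3.14, 3.14, 3.14, 3.14].

INTERFACE

Orientations are given as [roll, pitch, yaw] about the fixed x, y, z axes, in that order (R = Rz(yaw) Ry(pitch) Rx(roll)).
In Python, from cell import ctrl gives the robot as it stands. The module is installed in compiled form; this text tells all that it offers.
- The arm moves only by the tool play_rows, never from a script. Its argument "targets" is a list of rows, each a list of 5 numbers: the closure, from 0 (fully open) to 1 (shut), then the shift along the tool's x, y, z in cm, then the turn about the tool's z in degrees. In form: [[gripper, dx, dy, dz, spin], ...]. A call has 1 to 10 rows; each row is the pose to reach, as a shift and turn from the pose commanded when the call began, along the tool's axes at that moment; what a row does not reach only later rows make up. A row lasts 1/10 s, in which the tool goes at most 50 mm and 8.59 degrees, less where a joint would pass 70% of its speed; a pose out of reach is approached as far as the arm can. A call with a gripper value outside its range is refused whole. The fingers move at their own pace and stop on an object; the grip force is fixed at half the most. Time passes only in rows, so rows that repeat a pose let the fingers close. It gives the time, the measured TCP pose, the force, the opening and the grip force at its end, in the units of the state.
- ctrl.read_state(): the state, without advancing time (a new reading comes with each control period).
- ctrl.get_image(name): name is "side" or "top" or "wrist"; returns (picture, depth): 400x640x3 uint8, red, green, blue; 400x640 float32, mm along the optical axis (not along the pixel's ray), 0 where there is no reading.
- ctrl.calibration(name): a dict with "vfov" (degrees; the focal length in pixels is half the picture's height over the tangent of half this angle, whatever the lens; pixels are square), "cx", "cy" (the principal point, pixels), "extrinsics" (4x4, takes a point from camera to world coordinates); the wrist camera has in their place "mount" (4x4, takes a point from camera to tool coordinates, whose origin is the TCP and whose axes are the flange's). Camera axes: x right, y down, z forward; pixel columns grow to the right and rows downward; lengths in mm; the calibration is good to about 2 mm. A picture is of the moment at which its call begins: read the wrist's pose just before it. calibration takes no time and is no camera call.
- ctrl.finish_job(): hands the job in; it is judged then, once.
Trained networks look in the newest picture that a camera, given by its name, has taken for a name from the list of things; names that differ only in an ending like _2 or _b are one class to them, and where a whole thing is asked for, a point or a joint stands for the part that bears it (a point fixed in the world has none). Each returns a list of dicts, best first, with "confidence" (0 to 1); they miss things now and then, are a little off and sometimes report something else, mostly with a low value. They report only what shows in the picture. A call takes as long as a camera call.
- ctrl.search_frame(camera, name): "bbox" ([left, top, right, bottom] in pixels, round what is visible of it).
- ctrl.trace(camera, name): "pixels" (400x640 bool, what is visible of it) and "bbox" ([left, top, right, bottom] in pixels, round what is visible of it).
The state is a dict: "clock": time; "qpos": joint angles; "qd": joint speeds; "tau": joint torques, N m; "eef_pos": TCP position; "tool_rot": TCP orientation; "force": force on the tool from outside, world axes, zero at the start; "torque": the same for the moment, N m; "width": finger opening in mm; "gripper_force": force on a finger pad.
Only numpy, scipy, OpenCV 4.12 (cv2) and the standard library are available. Lean on these libraries where they do the work, as an engineer would, in place of code of your own. Each camera call takes 0.05 s, during which the arm holds its last target. There are 200 camera calls.

TASK

Park the small air pump: take the black upright grip on its flywheel and turn the flywheel slowly anticlockwise (seen from above); feel the compression build up to its peak and die away again, and stop just over the top, when the push needed has dropped to about a third of the peak push, without running on. Let go, then gently swing the brake arm all the way in against the flywheel rim by its peg. Leave the flux pot and the dropper bottle beside the pump where they stand.

Things in the scene. Friction and masses are not known exactly. Their poses are not given: they have to be found in the camera images.
- pump: Air pump, bolted down: grey base plate 170 x 205 mm, 14 mm high, round crankcase, finned aluminium cylinder lying towards the body's +y; x, y, z are its axes, z up. Origin: on the worktop, under the flywheel axis. Turn the flywheel by its grip; the push needed is steady friction plus compression.
- flywheel_axis (a point): The flywheel's upright axis, 86 mm above the worktop, at the height of its upper face. Flywheel: dark steel, flat, 144 mm across, 68 to 86 mm above the worktop, hub nut 4 mm higher. No end stops. Steady friction takes about 6.7 N at the grip and holds the flywheel wherever it is left. It is clamped on its shaft at an arbitrary angle, so the top of compression cannot be seen.
- crank_grip (a point): Middle of the black upright hand grip on the flywheel, 112 mm above the worktop: sleeve 20 mm in diameter, 44 mm long (90 to 134 mm above the worktop), on a pin 55 mm from the flywheel axis. It turns freely on its pin, so a hand holding it need not turn as it goes round. Forwards is anticlockwise seen from above. The top lies about 1.2 to 2.9 rad ahead of the start.
- valve_slide (a joint): Slide valve hidden in the pump: 0.00002 m per rad of flywheel turn, 0 at the top of compression, positive past it; too small to measure, for judging only. Push needed at the grip, turning slowly: 1 to 13 N at the start (less the farther off the top is), most, 13 N, 1 rad before the top, back to 6.7 N at the top; past it the compression helps: 4.8 N at 0.2 rad past, 3.1 N at 0.4 rad past.
- brake_pivot (a point): Upright pivot of the brake arm, at the pump's corner, 86 mm above the worktop.
- brake_peg (a point): Top of the brake arm's upright steel peg: 16 mm in diameter, standing from 78 mm to 108 mm above the worktop, 100 mm from the brake pivot. The arm (8 mm thick, 14 mm wide, 72 to 80 mm above the worktop) carries a rubber shoe.
- brake_arm (a joint): Turn of the brake arm about its pivot, rad: 0 = fully out, away from the flywheel; grows to 0.50 = fully in at its stop, with the shoe against the rim (clockwise seen from above, the peg moving towards the flywheel). Stiff: about 1 N at the peg; it stays where it is left.
- flux_pot: Closed round flux pot, 52 mm across and 30 mm high, standing beside the pump; origin under its centre. Not to be moved.
- oil_dropper: Small dropper bottle, 29 mm across and 90 mm high, standing on the other side; origin under its centre. Not to be moved.

How it is judged:
By the outcome, as a careful person would: the job done as asked, in the order asked, and still so for the second after the job is handed in, with the robot touching nothing.
It also fails if it takes over 72 s, if anything falls off the work surface, if the arm or the gripper's body presses on something with over 40 N, if the wrist force passes 120 N, or if a joint passes its speed limit or range.

## Working session

There is one attempt and no reset: what is moved stays moved. The work goes in short steps, Python scripts to look and compute and a tool call to move; the robot and the scene stay as the last step left them, time stands still between calls to the robot, and variables do not carry over. Pictures are saved under pics/ and viewed, at most 10 in all, crops included, and the job is handed in when it is done.

Besides the shell and the picture viewer there is one more tool, called after "Call:" by a JSON object that holds its "api" and its "payload", one argument or row to a line. play_rows: Moves the arm, as the interface text tells. Its arguments: {"type":"object","properties":{"targets":{"type":"array"}},"required":["targets"]}

```bash
mkdir -p pics; cat > h.py <<'E'
import numpy as np, cv2
from cell import ctrl
def cam(name):
    c=ctrl.calibration(name); f=200/np.tan(np.radians(c["vfov"])/2); return c,f
def pts(name,d,mask,T=None):
    c,f=cam(name); v,u=np.nonzero(mask&(d>0)); z=d[v,u]
    P=np.c_[(u-c["cx"])*z/f,(v-c["cy"])*z/f,z,np.ones(len(z))]
    return (P@(c["extrinsics"] if T is None else T).T)[:,:3]
def save(n,p): cv2.imwrite("pics/"+n,p[:,:,::-1])
E
python3 - <<'E'
from h import *
s=ctrl.read_state(); print({k:np.round(v,3) for k,v in s.items()})
ims=[]
for n in("top","side"):
    p,d=ctrl.get_image(n); np.savez(n,p=p,d=d); save(n+"0.png",p)
    for t in("crank_grip","brake_peg","flux_pot","oil_dropper","pump"):
        r=ctrl.trace(n,t)
        for q in r[:2]:
            P=pts(n,d,q["pixels"]); 
            print(n,t,round(q["confidence"],2),q["bbox"],len(P), np.median(P,0).round(0) if len(P) else '',P.min(0).round() if len(P) else '',P.max(0).round() if len(P) else '')
E
```

```text
{'clock': np.float64(0.0), 'qpos': array([-1.318,  0.629,  0.038,  1.518, -0.027,  0.996, -0.02 ]), 'qd': array([-0.001,  0.   ,  0.001, -0.001,  0.002, -0.001,  0.   ]), 'tau': array([ 0.0000e+00, -5.6341e+01,  1.2260e+00, -1.9345e+01,  1.1000e-02,
        1.0000e-02, -0.0000e+00]), 'eef_pos': array([203.474, 616.723, 255.363]), 'tool_rot': array([-3.14 , -0.   ,  2.823]), 'force': array([-0.316, -1.208,  0.334]), 'torque': array([0.005, 0.017, 0.039]), 'gripper_force': np.float64(0.0), 'width': np.float64(85.097)}
top crank_grip 0.64 [317.4, 192.2, 323.2, 207.0] 63 [550.  90. 133.] [543.  83. 113.] [561.  98. 136.]
top brake_peg 0.6 [370.6, 185.9, 402.9, 226.4] 394 [540. -67.  80.] [ 494. -115.   -2.] [596. -32. 110.]
top flux_pot 0.7 [276.8, 186.0, 294.2, 206.0] 313 [575. 175.  30.] [550. 152.   0.] [604. 197.  34.]
top oil_dropper 0.56 [382.2, 167.8, 395.6, 178.4] 145 [629. -86.  54.] [ 621. -103.    1.] [644. -78.  89.]
top pump 0.75 [283.8, 182.5, 403.9, 256.2] 5951 [516.  35.  78.] [ 428. -115.   -3.] [613. 174. 136.]
side crank_grip 0.76 [301.9, 183.2, 310.7, 204.4] 187 [552.  81. 117.] [544.  76.  91.] [562.  96. 136.]
side brake_peg 0.65 [305.6, 241.3, 350.1, 275.2] 501 [530. -77.  81.] [ 495. -107.   72.] [596. -43. 110.]
side flux_pot 0.43 [301.6, 238.9, 350.6, 273.4] 540 [531. -76.  81.] [ 495. -107.   12.] [603.  24. 110.]
side oil_dropper 0.77 [366.4, 250.8, 384.9, 288.1] 489 [ 632. -102.   43.] [ 622. -110.    1.] [678. -35.  90.]
side oil_dropper 0.21 [250.2, 181.0, 361.1, 299.4] 7302 [512.  -2.  58.] [ 430. -107.    1.] [639. 203. 136.]
side pump 0.88 [249.4, 183.1, 359.6, 299.3] 7237 [512.  -2.  61.] [ 431. -107.    3.] [628. 216. 135.]
```

```bash
python3 - <<'E'
from h import *
A=[]
for n,(x0,y0,x1,y1) in dict(top=(260,150,420,270),side=(230,170,390,310)).items():
    p=np.load(n+".npz")["p"][y0:y1,x0:x1]; A.append(cv2.resize(p,None,fx=4.9,fy=4.9)[:,:] )
A=[cv2.resize(a,(560,int(a.shape[0]*560/a.shape[1]))) for a in A]
A=[cv2.resize(a,(400,a.shape[0]*400//560)) for a in A]
h=max(a.shape[0] for a in A); A=[np.pad(a,((0,h-a.shape[0]),(0,0),(0,0))) for a in A]
save("both.png",np.hstack(A))
for n in("top","side"):
    d=np.load(n+".npz")["d"]; P=pts(n,d,np.ones_like(d,bool))
    w=P[(abs(P[:,0]-530)<130)&(abs(P[:,1]-40)<160)]
    z=w[:,2]
    g=w[(z>128)&(z<140)&(np.hypot(w[:,0]-552,w[:,1]-88)<25)]
    print(n,"grip top",len(g),g.mean(0),g.min(0),g.max(0))
    k=w[(z>104)&(z<114)&(w[:,1]<0)]; print("peg top",len(k),k.mean(0) if len(k) else 0,k.min(0),k.max(0))
    f=w[(z>82)&(z<88)&(w[:,1]>-40)]; print("fly",len(f),f.min(0),f.max(0))
    (c,r)=cv2.minEnclosingCircle(f[:,:2].astype(np.float32)); print(c,r)
    b=w[(z>70)&(z<84)&(w[:,1]<-25)]; print("arm",cv2.minAreaRect(b[:,:2].astype(np.float32)))
    b=w[(z>10)&(z<18)]; print("base",cv2.minAreaRect(b[:,:2].astype(np.float32)))
E
```

```text
top grip top 61 [552.30090542  90.50767874 132.94902031] [543.18544327  80.71547721 128.90954248] [561.37408452  98.45268502 135.93833163]
peg top 36 [501.17113127 -95.42371315 107.00250674] [ 494.02410681 -102.33118429  104.54550123] [507.80928557 -88.19576816 110.25070114]
fly 1270 [448.00253192 -39.45281862  82.00232264] [592.47882435 117.15222196  87.98667587]
(533.6560668945312, 32.75868225097656) 91.25908660888672
arm ((569.5899658203125, -63.70314025878906), (66.29377746582031, 147.7507781982422), 88.76606750488281)
base ((533.3390502929688, 12.609352111816406), (192.92379760742188, 239.96263122558594), 4.665701389312744)
side grip top 58 [553.04983522  85.51644285 132.72267489] [543.82395781  77.63838731 128.05247736] [562.83150482  97.32359752 135.62635779]
peg top 53 [501.85416592 -99.50244488 107.12015259] [ 495.13817165 -106.76688517  104.22837367] [508.34867559 -91.65104916 109.54307737]
fly 1277 [449.23931874 -38.95045159  82.00038045] [590.95896651 115.03136784  87.97971058]
(530.77099609375, 32.54179382324219) 89.2713851928711
arm ((569.1856079101562, -64.61641693115234), (148.6071319580078, 80.3652572631836), 0.5192219018936157)
base ((538.3316040039062, 7.323860168457031), (199.60768127441406, 248.74635314941406), 4.687755107879639)
```

View pics/both.png

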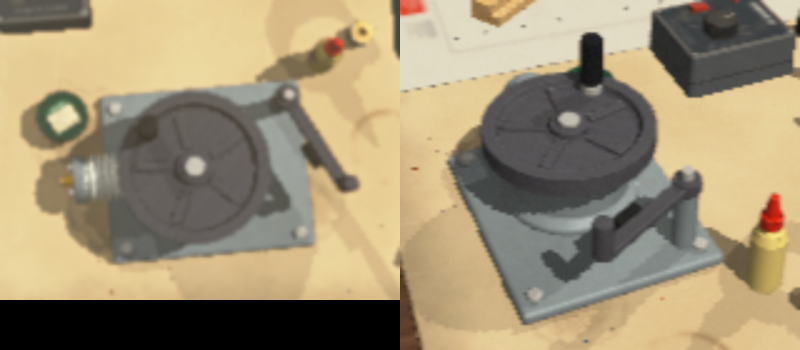

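The left half is the top view: up is +x and left is +y. It shows the grip at (148,127), the hub at (195,165), the brake pivot at (288,95), the peg at (347,183), the pot to the left and the bottle at the upper right. This matches the network results.

```bash
python3 - <<'E'
from h import *
from scipy.optimize import least_squares
for n in("top","side"):
    d=np.load(n+".npz")["d"]; P=pts(n,d,np.ones_like(d,bool)); z=P[:,2]
    f=P[(z>83)&(z<88)&(np.hypot(P[:,0]-520,P[:,1]-43)<77)]
    # rim circle: fit by angular bins outermost
    a=np.arctan2(f[:,1]-43,f[:,0]-520); r=np.hypot(f[:,0]-520,f[:,1]-43)
    B=np.array([f[(abs(a-t)<.1)][np.argmax(r[abs(a-t)<.1])] for t in np.arange(-3,3,.2) if (abs(a-t)<.1).any()])
    s=least_squares(lambda p:np.hypot(B[:,0]-p[0],B[:,1]-p[1])-p[2],[520,43,72],loss="soft_l1"); print(n,"fly",s.x)
    k=P[(z>88.5)&(z<93)&(np.hypot(P[:,0]-520,P[:,1]-43)<20)];print("nut",len(k),k.mean(0) if len(k) else '')
    k=P[(z>83)&(z<90)&(np.hypot(P[:,0]-593,P[:,1]+50)<25)];print("pivot",len(k),k.mean(0) if len(k) else '',k.min(0),k.max(0))
E
```

```text
top fly [519.01488184  46.76400743  71.28209606]
nut 35 [519.33299843  47.20217163  89.93954809]
pivot 22 [584.88354066 -42.55809043  86.50610809] [578.35145431 -51.26111382  83.03540548] [592.47882435 -36.68414825  89.92735481]
side fly [520.01676899  43.63816445  71.7693906 ]
nut 39 [519.79617559  43.70492123  89.95013575]
pivot 28 [586.35952851 -48.43330404  85.68263223] [575.58552552 -56.72775269  83.06992672] [595.63299432 -41.26614701  89.66231498]
```

Call:
{"api": "play_rows", "payload": {
  "targets": [
    [0,-49.7,-39.2,4.5,0],
    [0,-49.7,-39.2,4.5,0],
    [0,-49.7,-39.2,4.5,0],
    [0,-49.7,-39.2,4.5,0],
    [0,-49.7,-39.2,4.5,0],
    [0,-49.7,-39.2,4.5,0],
    [0,-49.7,-39.2,4.5,0],
    [0,-49.7,-39.2,4.5,0],
    [0,-49.7,-39.2,4.5,0],
    [0,-49.7,-39.2,4.5,0]
  ]
}}

```text
clock: 1.6
eef_pos: [479.8, 199.6, 221.0]
tool_rot: [3.141, 0.001, 2.823]
force: [1.3, 0.6, 0.0]
width: 85.2
gripper_force: 0.0
```

Call:
{"api": "play_rows", "payload": {
  "targets": [
    [0,-10.4,-8.3,1.0,0],
    [0,-10.4,-8.3,1.0,0],
    [0,-10.4,-8.3,1.0,0],
    [0,-10.4,-8.3,1.0,0],
    [0,-10.4,-8.3,1.0,0]
  ]
}}

```text
clock: 2.1
eef_pos: [551.6, 89.2, 210.7]
tool_rot: [3.141, -0.0, 2.821]
force: [-1.0, 1.0, -0.1]
width: 85.3
gripper_force: 0.0
```

```bash
cat > wr.py <<'E'
from h import *
from scipy.spatial.transform import Rotation as R
def wrist():
    s=ctrl.read_state(); p,d=ctrl.get_image("wrist"); T=np.eye(4); T[:3,:3]=R.from_euler("xyz",s["tool_rot"]).as_matrix(); T[:3,3]=s["eef_pos"]
    return s,p,d,T@ctrl.calibration("wrist")["mount"]
E
python3 - <<'E'
from wr import *
s,p,d,T=wrist(); print(s["eef_pos"],s["tool_rot"],s["force"],s["qpos"]); save("w1.png",p)
P=pts("wrist",d,np.ones_like(d,bool),T); z=P[:,2]
for nm,c,r,a,b in(("grip",(552,88),20,128,138),("nut",(519,45),20,88.5,93),("peg",(501,-97),20,104,112),("fly",(519,45),80,83,88)):
    k=P[(z>a)&(z<b)&(np.hypot(P[:,0]-c[0],P[:,1]-c[1])<r)]
    if len(k): print(nm,len(k),k.mean(0),k.min(0),k.max(0),cv2.minEnclosingCircle(k[:,:2].astype(np.float32)))
f=[]
for i in range(10): ctrl.get_image("top"); f.append(ctrl.read_state()["force"])
print(np.mean(f,0),np.std(f,0))
E
```

```text
[551.58184381  89.23394701 210.7180588 ] [ 3.14140366e+00 -4.53297253e-04  2.82076888e+00] [-0.96972653  0.98749581 -0.06990185] [-0.23236614  0.55410633  0.03318864  1.82533791 -0.02583645  0.76285917
  1.06451536]
grip 541 [551.63402134  90.76603597 134.43340974] [542.92972075  80.63339041 128.05409348] [562.53715797 100.23043542 136.38552163] ((552.6537475585938, 90.40050506591797), 9.893473625183105)
nut 328 [519.09301854  46.94119139  90.95192857] [504.54078464  34.2053443   88.50926345] [533.13933698  61.25953319  92.87522694] ((518.8804321289062, 47.0594596862793), 14.913764953613281)
peg 303 [501.38054221 -93.57015822 108.39124386] [ 493.87157048 -103.31749436  104.01527367] [509.50855018 -86.89958514 111.78470153] ((501.641845703125, -95.13336944580078), 8.241641998291016)
fly 8401 [512.109537    45.64457569  86.18839634] [447.87310725 -24.99947756  83.00322293] [591.02062758 118.11924764  87.9995579 ] ((519.6309204101562, 46.2592658996582), 72.11837768554688)
[-0.11191596 -0.12448599  0.19763896] [0.27882739 0.64728142 0.30297337]
```

View pics/w1.png

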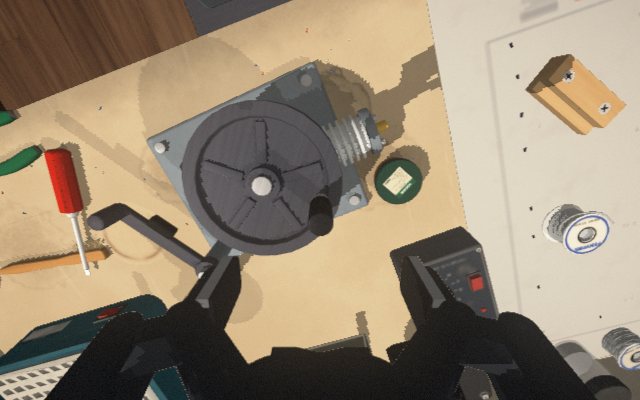

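The wrist view shows the grip at (320,215), the hub at (261,185) and the peg at (100,218). The jaws straddle the grip line with nothing in the way. Axis (519.2,46.8) and grip (552.5,90.4) are 54.9 mm apart, which agrees with the given 55 mm.

Call:
{"api": "play_rows", "payload": {
  "targets": [
    [0,-0.05,0.1,4.0,0],
    [0,-0.05,0.1,7.5,0],
    [0,-0.05,0.1,9.0,0],
    [0,-0.05,0.1,9.2,0],
    [0,-0.05,0.1,9.2,0],
    [0,-0.05,0.1,9.2,0]
  ]
}}

```text
clock: 3.25
eef_pos: [553.2, 90.8, 119.9]
tool_rot: [3.141, 0.002, 2.823]
force: [-0.0, -0.6, -0.3]
width: 85.7
gripper_force: 0.0
```

Call:
{"api": "play_rows", "payload": {
  "targets": [
    [1,0,0,0,0],
    [1,0,0,0,0],
    [1,0,0,0,0],
    [1,0,0,0,0],
    [1,0,0,0,0],
    [1,0,0,0,0],
    [1,0,0,0,0],
    [1,0,0,0,0]
  ]
}}

```text
clock: 4.05
eef_pos: [552.2, 90.0, 119.0]
tool_rot: [-3.141, 0.0, 2.822]
force: [-1.5, -2.5, 4.4]
width: 18.8
gripper_force: 58.3
```

```bash
python3 - <<'E'
from h import *
f=[]
for i in range(8): ctrl.get_image("top"); s=ctrl.read_state(); f.append(s["force"])
print(s["clock"],s["eef_pos"],s["width"],s["gripper_force"],np.mean(f,0),np.std(f,0))
E
```

```text
4.45 [552.2327986   90.11631926 118.87071497] 18.73575399707267 58.31438720226288 [-1.61178761 -3.92969942  4.86196951] [0.56864546 0.66363803 0.27549499]
```

```bash
cat > seg.py <<'E'
import numpy as np,sys
def seg(a,b,n=10,yaw=2.822,R=55):
    t=a+(b-a)*np.arange(1,n+1)/n
    w=R*np.c_[np.cos(t)-np.cos(a),np.sin(t)-np.sin(a)]/10
    c,s=np.cos(yaw),np.sin(yaw)
    return [[1,round(float(x*c+y*s),2),round(float(x*s-y*c),2),0,0] for x,y in w]
if __name__=="__main__":
    a=float(sys.argv[1]);st=float(sys.argv[2]);k=int(sys.argv[3])
    for i in range(k): print(round(a+i*st,3),round(a+(i+1)*st,3),seg(a+i*st,a+(i+1)*st))
E
python3 seg.py 0.92 0.2 17
```

```text
0.92 1.12 [[1, 0.1, 0.03, 0, 0], [1, 0.21, 0.07, 0, 0], [1, 0.32, 0.1, 0, 0], [1, 0.42, 0.13, 0, 0], [1, 0.53, 0.15, 0, 0], [1, 0.64, 0.18, 0, 0], [1, 0.74, 0.2, 0, 0], [1, 0.85, 0.22, 0, 0], [1, 0.96, 0.24, 0, 0], [1, 1.07, 0.25, 0, 0]]
1.12 1.32 [[1, 0.11, 0.01, 0, 0], [1, 0.22, 0.02, 0, 0], [1, 0.33, 0.03, 0, 0], [1, 0.44, 0.04, 0, 0], [1, 0.55, 0.04, 0, 0], [1, 0.66, 0.05, 0, 0], [1, 0.77, 0.05, 0, 0], [1, 0.88, 0.04, 0, 0], [1, 0.99, 0.04, 0, 0], [1, 1.1, 0.03, 0, 0]]
1.32 1.52 [[1, 0.11, -0.01, 0, 0], [1, 0.22, -0.02, 0, 0], [1, 0.33, -0.03, 0, 0], [1, 0.44, -0.05, 0, 0], [1, 0.55, -0.07, 0, 0], [1, 0.65, -0.08, 0, 0], [1, 0.76, -0.11, 0, 0], [1, 0.87, -0.13, 0, 0], [1, 0.98, -0.16, 0, 0], [1, 1.08, -0.18, 0, 0]]
1.52 1.72 [[1, 0.11, -0.03, 0, 0], [1, 0.21, -0.06, 0, 0], [1, 0.32, -0.1, 0, 0], [1, 0.42, -0.13, 0, 0], [1, 0.52, -0.17, 0, 0], [1, 0.62, -0.21, 0, 0], [1, 0.73, -0.26, 0, 0], [1, 0.83, -0.3, 0, 0], [1, 0.93, -0.35, 0, 0], [1, 1.02, -0.4, 0, 0]]
1.72 1.92 [[1, 0.1, -0.05, 0, 0], [1, 0.19, -0.1, 0, 0], [1, 0.29, -0.16, 0, 0], [1, 0.38, -0.21, 0, 0], [1, 0.48, -0.27, 0
[... 2478 characters left out ...]
, -0.2, 0, 0], [1, -0.35, -0.26, 0, 0], [1, -0.45, -0.32, 0, 0], [1, -0.54, -0.38, 0, 0], [1, -0.63, -0.44, 0, 0], [1, -0.73, -0.49, 0, 0], [1, -0.83, -0.54, 0, 0], [1, -0.92, -0.6, 0, 0]]
3.92 4.12 [[1, -0.1, -0.05, 0, 0], [1, -0.2, -0.1, 0, 0], [1, -0.3, -0.14, 0, 0], [1, -0.4, -0.18, 0, 0], [1, -0.5, -0.23, 0, 0], [1, -0.6, -0.26, 0, 0], [1, -0.71, -0.3, 0, 0], [1, -0.81, -0.34, 0, 0], [1, -0.92, -0.37, 0, 0], [1, -1.02, -0.4, 0, 0]]
4.12 4.32 [[1, -0.11, -0.03, 0, 0], [1, -0.21, -0.06, 0, 0], [1, -0.32, -0.08, 0, 0], [1, -0.43, -0.1, 0, 0], [1, -0.54, -0.12, 0, 0], [1, -0.64, -0.14, 0, 0], [1, -0.75, -0.15, 0, 0], [1, -0.86, -0.17, 0, 0], [1, -0.97, -0.18, 0, 0], [1, -1.08, -0.19, 0, 0]]
```

Call:
{"api": "play_rows", "payload": {
  "targets": [
    [1,0.1,0.03,0,0],
    [1,0.21,0.07,0,0],
    [1,0.32,0.1,0,0],
    [1,0.42,0.13,0,0],
    [1,0.53,0.15,0,0],
    [1,0.64,0.18,0,0],
    [1,0.74,0.2,0,0],
    [1,0.85,0.22,0,0],
    [1,0.96,0.24,0,0],
    [1,1.07,0.25,0,0]
  ]
}}

```text
clock: 5.45
eef_pos: [544.3, 95.0, 119.0]
tool_rot: [-3.141, 0.003, 2.822]
force: [1.9, -5.6, 2.7]
width: 18.9
gripper_force: 58.3
```

Call:
{"api": "play_rows", "payload": {
  "targets": [
    [1,0.11,0.01,0,0],
    [1,0.22,0.02,0,0],
    [1,0.33,0.03,0,0],
    [1,0.44,0.04,0,0],
    [1,0.55,0.04,0,0],
    [1,0.66,0.05,0,0],
    [1,0.77,0.05,0,0],
    [1,0.88,0.04,0,0],
    [1,0.99,0.04,0,0],
    [1,1.1,0.03,0,0]
  ]
}}

```text
clock: 6.45
eef_pos: [535.3, 98.6, 119.1]
tool_rot: [3.141, 0.006, 2.821]
force: [4.5, -6.3, 0.8]
width: 18.8
gripper_force: 58.4
```

Call:
{"api": "play_rows", "payload": {
  "targets": [
    [1,0.11,-0.01,0,0],
    [1,0.22,-0.02,0,0],
    [1,0.33,-0.03,0,0],
    [1,0.44,-0.05,0,0],
    [1,0.55,-0.07,0,0],
    [1,0.65,-0.08,0,0],
    [1,0.76,-0.11,0,0],
    [1,0.87,-0.13,0,0],
    [1,0.98,-0.16,0,0],
    [1,1.08,-0.18,0,0]
  ]
}}

```text
clock: 7.45
eef_pos: [525.9, 100.6, 119.2]
tool_rot: [3.139, 0.008, 2.821]
force: [7.1, -7.0, -1.3]
width: 18.6
gripper_force: 58.4
```

Call:
{"api": "play_rows", "payload": {
  "targets": [
    [1,0.11,-0.04,0,0],
    [1,0.21,-0.08,0,0],
    [1,0.31,-0.13,0,0],
    [1,0.41,-0.18,0,0],
    [1,0.5,-0.23,0,0],
    [1,0.6,-0.27,0,0],
    [1,0.71,-0.32,0,0],
    [1,0.81,-0.36,0,0],
    [1,0.91,-0.41,0,0],
    [1,1.0,-0.46,0,0]
  ]
}}

```text
clock: 8.45
eef_pos: [516.5, 100.8, 119.4]
tool_rot: [3.136, 0.011, 2.822]
force: [8.5, -4.3, -4.4]
width: 18.6
gripper_force: 58.5
```

Call:
{"api": "play_rows", "payload": {
  "targets": [
    [1,0.1,-0.05,0,0],
    [1,0.19,-0.1,0,0],
    [1,0.29,-0.16,0,0],
    [1,0.38,-0.21,0,0],
    [1,0.48,-0.27,0,0],
    [1,0.57,-0.33,0,0],
    [1,0.66,-0.39,0,0],
    [1,0.75,-0.46,0,0],
    [1,0.84,-0.52,0,0],
    [1,0.93,-0.59,0,0]
  ]
}}

```text
clock: 9.45
eef_pos: [507.0, 99.4, 119.6]
tool_rot: [3.134, 0.012, 2.823]
force: [10.5, -0.6, -5.9]
width: 18.8
gripper_force: 58.6
```

Call:
{"api": "play_rows", "payload": {
  "targets": [
    [1,0.09,-0.07,0,0],
    [1,0.17,-0.14,0,0],
    [1,0.25,-0.21,0,0],
    [1,0.33,-0.29,0,0],
    [1,0.41,-0.36,0,0],
    [1,0.49,-0.44,0,0],
    [1,0.57,-0.52,0,0],
    [1,0.64,-0.6,0,0],
    [1,0.72,-0.68,0,0],
    [1,0.79,-0.76,0,0]
  ]
}}

```text
clock: 10.45
eef_pos: [497.8, 96.4, 119.7]
tool_rot: [3.132, 0.013, 2.824]
force: [12.3, 2.9, -7.1]
width: 18.7
gripper_force: 58.6
```

Call:
{"api": "play_rows", "payload": {
  "targets": [
    [1,0.07,-0.08,0,0],
    [1,0.14,-0.17,0,0],
    [1,0.21,-0.26,0,0],
    [1,0.27,-0.35,0,0],
    [1,0.33,-0.44,0,0],
    [1,0.39,-0.53,0,0],
    [1,0.45,-0.62,0,0],
    [1,0.51,-0.71,0,0],
    [1,0.57,-0.81,0,0],
    [1,0.62,-0.91,0,0]
  ]
}}

```text
clock: 11.45
eef_pos: [489.0, 91.6, 119.8]
tool_rot: [3.13, 0.013, 2.826]
force: [10.3, 6.6, -6.2]
width: 18.6
gripper_force: 58.8
```

Call:
{"api": "play_rows", "payload": {
  "targets": [
    [1,0.05,-0.1,0,0],
    [1,0.1,-0.19,0,0],
    [1,0.15,-0.29,0,0],
    [1,0.2,-0.39,0,0],
    [1,0.24,-0.49,0,0],
    [1,0.28,-0.6,0,0],
    [1,0.32,-0.7,0,0],
    [1,0.36,-0.8,0,0],
    [1,0.4,-0.91,0,0],
    [1,0.43,-1.01,0,0]
  ]
}}

```text
clock: 12.45
eef_pos: [480.6, 85.0, 119.7]
tool_rot: [3.129, 0.01, 2.827]
force: [8.2, 10.2, -3.9]
width: 18.7
gripper_force: 59.0
```

Call:
{"api": "play_rows", "payload": {
  "targets": [
    [1,0.03,-0.11,0,0],
    [1,0.06,-0.21,0,0],
    [1,0.09,-0.32,0,0],
    [1,0.11,-0.42,0,0],
    [1,0.14,-0.53,0,0],
    [1,0.16,-0.64,0,0],
    [1,0.18,-0.75,0,0],
    [1,0.19,-0.86,0,0],
    [1,0.21,-0.97,0,0],
    [1,0.22,-1.08,0,0]
  ]
}}

```text
clock: 13.45
eef_pos: [473.3, 76.2, 119.6]
tool_rot: [3.13, 0.007, 2.829]
force: [4.5, 13.7, 0.2]
width: 18.8
gripper_force: 59.4
```

Call:
{"api": "play_rows", "payload": {
  "targets": [
    [1,0.01,-0.11,0,0],
    [1,0.02,-0.22,0,0],
    [1,0.02,-0.33,0,0],
    [1,0.03,-0.44,0,0],
    [1,0.03,-0.55,0,0],
    [1,0.03,-0.66,0,0],
    [1,0.02,-0.77,0,0],
    [1,0.02,-0.88,0,0],
    [1,0.01,-0.99,0,0],
    [1,0.0,-1.1,0,0]
  ]
}}

```text
clock: 14.45
eef_pos: [467.5, 65.5, 119.5]
tool_rot: [3.132, 0.003, 2.829]
force: [-0.7, 13.9, 4.9]
width: 18.6
gripper_force: 59.9
```

Call:
{"api": "play_rows", "payload": {
  "targets": [
    [1,-0.01,-0.11,0,0],
    [1,-0.03,-0.22,0,0],
    [1,-0.04,-0.33,0,0],
    [1,-0.06,-0.44,0,0],
    [1,-0.08,-0.54,0,0],
    [1,-0.1,-0.65,0,0],
    [1,-0.13,-0.76,0,0],
    [1,-0.16,-0.87,0,0],
    [1,-0.18,-0.97,0,0],
    [1,-0.22,-1.08,0,0]
  ]
}}

```text
clock: 15.45
eef_pos: [464.2, 53.6, 119.3]
tool_rot: [3.135, -0.001, 2.829]
force: [-3.2, 11.0, 9.4]
width: 18.7
gripper_force: 60.3
```

Call:
{"api": "play_rows", "payload": {
  "targets": [
    [1,-0.03,-0.1,0,0],
    [1,-0.06,-0.21,0,0],
    [1,-0.1,-0.31,0,0],
    [1,-0.14,-0.41,0,0],
    [1,-0.17,-0.52,0,0],
    [1,-0.21,-0.62,0,0],
    [1,-0.26,-0.72,0,0],
    [1,-0.29,-0.82,0,0],
    [1,-0.34,-0.92,0,0],
    [1,-0.4,-1.01,0,0]
  ]
}}

```text
clock: 16.45
eef_pos: [463.7, 41.5, 119.2]
tool_rot: [3.137, -0.003, 2.827]
force: [-6.8, 8.7, 11.1]
width: 18.8
gripper_force: 60.5
```

Call:
{"api": "play_rows", "payload": {
  "targets": [
    [1,-0.05,-0.1,0,0],
    [1,-0.11,-0.19,0,0],
    [1,-0.17,-0.29,0,0],
    [1,-0.23,-0.38,0,0],
    [1,-0.29,-0.47,0,0]
  ]
}}

```text
clock: 16.95
eef_pos: [464.4, 35.4, 119.2]
tool_rot: [3.138, -0.004, 2.827]
force: [-6.8, 6.9, 12.7]
width: 18.6
gripper_force: 60.6
```

```bash
cat > fit.py <<'E'
import numpy as np
from scipy.optimize import least_squares
D=np.array([[544.3,95,1.9,-5.6],[535.3,98.6,4.5,-6.3],[525.9,100.6,7.1,-7],[516.5,100.8,8.5,-4.3],[507,99.4,10.5,-.6],[497.8,96.4,12.3,2.9],[489,91.6,10.3,6.6],[480.6,85,8.2,10.2],[473.3,76.2,4.5,13.7],[467.5,65.5,-.7,13.9],[464.2,53.6,-3.2,11],[463.7,41.5,-6.8,8.7],[464.4,35.4,-6.8,6.9]]+[list(map(float,a.split(','))) for a in __import__('sys').argv[1:]])
c=least_squares(lambda p:np.hypot(D[:,0]-p[0],D[:,1]-p[1])-55,[519,46]).x
th=np.unwrap(np.arctan2(D[:,1]-c[1],D[:,0]-c[0])); t=np.c_[-np.sin(th),np.cos(th)]; F=-(D[:,2:]*t).sum(1)
for m in(slice(0,99),slice(5,99)):
    s=least_squares(lambda p:6.7+6.3*np.sin(1.52*(p[0]-th[m]))*1-F[m]+p[1],[3.5,0]); print("top,off",s.x,s.fun.round(1))
print(c,np.c_[th,F,(D[:,2:]*np.c_[np.cos(th),np.sin(th)]).sum(1)].round(2))
E
python3 fit.py
python3 -c "
from seg import seg
for a,b,n in((3.42,3.52,5),(3.52,3.62,5),(3.62,3.72,5),(3.72,3.82,5),(3.82,3.92,5)): print(a,b,seg(a,b,n))"
```

```text
top,off [3.45401517 0.26522455] [-0.  -0.3 -0.4  0.8  0.5 -0.7  0.5  0.2 -0.8 -0.4  0.5 -0.   0.1]
top,off [3.43648569 0.36953117] [-0.4  0.7  0.4 -0.7 -0.3  0.5 -0.1  0. ]
[518.84894158  45.80002833] [[ 1.09  4.26 -4.1 ]
 [ 1.27  6.17 -4.68]
 [ 1.44  7.94 -6.04]
 [ 1.61  8.31 -4.66]
 [ 1.79 10.12 -2.85]
 [ 1.97 12.47 -2.05]
 [ 2.15 12.23 -0.09]
 [ 2.34 12.99  1.57]
 [ 2.55 13.89  3.86]
 [ 2.78 12.73  5.63]
 [ 3.   10.44  4.72]
 [ 3.22  9.2   6.1 ]
 [ 3.33  8.05  5.38]]
3.42 3.52 [[1, -0.06, -0.09, 0, 0], [1, -0.13, -0.18, 0, 0], [1, -0.19, -0.27, 0, 0], [1, -0.26, -0.35, 0, 0], [1, -0.33, -0.44, 0, 0]]
3.52 3.62 [[1, -0.07, -0.08, 0, 0], [1, -0.14, -0.17, 0, 0], [1, -0.22, -0.25, 0, 0], [1, -0.3, -0.33, 0, 0], [1, -0.37, -0.4, 0, 0]]
3.62 3.72 [[1, -0.08, -0.08, 0, 0], [1, -0.16, -0.15, 0, 0], [1, -0.24, -0.22, 0, 0], [1, -0.33, -0.29, 0, 0], [1, -0.41, -0.36, 0, 0]]
3.72 3.82 [[1, -0.09, -0.07, 0, 0], [1, -0.17, -0.13, 0, 0], [1, -0.26, -0.2, 0, 0], [1, -0.35, -0.26, 0, 0], [1, -0.45, -0.32, 0, 0]]
3.82 3.92 [[1, -0.09, -0.06, 0, 0], [1, -0.19, -0.12, 0, 0], [1, -0.28, -0.17, 0, 0], [1, -0.38, -0.22, 0, 0], [1, -0.48, -0.27, 0, 0]]
```

Call:
{"api": "play_rows", "payload": {
  "targets": [
    [1,-0.06,-0.09,0,0],
    [1,-0.13,-0.18,0,0],
    [1,-0.19,-0.27,0,0],
    [1,-0.26,-0.35,0,0],
    [1,-0.33,-0.44,0,0]
  ]
}}

```text
clock: 17.45
eef_pos: [465.8, 29.5, 119.2]
tool_rot: [3.139, -0.004, 2.826]
force: [-6.8, 5.1, 12.7]
width: 18.2
gripper_force: 60.7
```

Call:
{"api": "play_rows", "payload": {
  "targets": [
    [1,-0.07,-0.08,0,0],
    [1,-0.14,-0.17,0,0],
    [1,-0.22,-0.25,0,0],
    [1,-0.3,-0.33,0,0],
    [1,-0.37,-0.4,0,0]
  ]
}}

```text
clock: 17.95
eef_pos: [468.0, 23.8, 119.2]
tool_rot: [3.14, -0.004, 2.825]
force: [-6.7, 3.4, 13.0]
width: 18.7
gripper_force: 60.8
```

Call:
{"api": "play_rows", "payload": {
  "targets": [
    [1,-0.08,-0.08,0,0],
    [1,-0.16,-0.15,0,0],
    [1,-0.24,-0.22,0,0],
    [1,-0.33,-0.29,0,0],
    [1,-0.41,-0.36,0,0]
  ]
}}

```text
clock: 18.45
eef_pos: [470.6, 18.3, 119.2]
tool_rot: [3.141, -0.004, 2.825]
force: [-7.2, 2.1, 13.8]
width: 18.8
gripper_force: 60.8
```

```bash
python3 fit.py 465.8,29.5,-6.8,5.1 468,23.8,-6.7,3.4 470.6,18.3,-7.2,2.1
```

```text
top,off [3.44994517 0.26458752] [-0.  -0.3 -0.4  0.8  0.4 -0.7  0.5  0.2 -0.7 -0.4  0.5 -0.1  0.1  0.2
  0.2 -0.4]
top,off [3.43473563 0.37494498] [-0.5  0.7  0.4 -0.7 -0.3  0.5 -0.1  0.   0.2  0.2 -0.4]
[518.68769426  45.71832265] [[ 1.09  4.27 -4.09]
 [ 1.27  6.18 -4.66]
 [ 1.44  7.95 -6.02]
 [ 1.61  8.32 -4.63]
 [ 1.79 10.13 -2.82]
 [ 1.96 12.48 -2.01]
 [ 2.15 12.23 -0.05]
 [ 2.34 12.99  1.61]
 [ 2.55 13.88  3.9 ]
 [ 2.77 12.71  5.66]
 [ 3.   10.43  4.74]
 [ 3.22  9.19  6.11]
 [ 3.33  8.05  5.39]
 [ 3.44  6.87  5.01]
 [ 3.55  5.78  4.8 ]
 [ 3.66  5.39  5.21]]
```

Call:
{"api": "play_rows", "payload": {
  "targets": [
    [1,-0.09,-0.07,0,0],
    [1,-0.17,-0.13,0,0],
    [1,-0.22,-0.17,0,0],
    [1,-0.22,-0.17,0,0],
    [1,-0.22,-0.17,0,0],
    [1,-0.22,-0.17,0,0]
  ]
}}

```text
clock: 19.05
eef_pos: [472.4, 15.4, 119.2]
tool_rot: [3.141, -0.004, 2.824]
force: [-7.0, 0.1, 13.6]
width: 18.4
gripper_force: 60.8
```

```bash
python3 - <<'E'
from h import *
f=[];e=[]
for i in range(6): ctrl.get_image("top"); s=ctrl.read_state(); f.append(s["force"]); e.append(s["eef_pos"])
f=np.mean(f,0);e=np.mean(e,0); a=np.arctan2(e[1]-45.72,e[0]-518.69)+2*np.pi
print(e,f,a,"push",f[0]*np.sin(a)-f[1]*np.cos(a))
E
```

```text
[472.40343536  15.46008417 119.18357661] [-6.53972607  0.53233518 13.40212445] 3.72060068547641 push 4.024066026799712
```

Call:
{"api": "play_rows", "payload": {
  "targets": [
    [1,0.06,0.05,0,0],
    [1,0.12,0.09,-0.1,0],
    [0,0.12,0.09,-0.1,0],
    [0,0.12,0.09,-0.1,0],
    [0,0.12,0.09,-0.1,0],
    [0,0.12,0.09,-0.1,0],
    [0,0.12,0.09,-0.1,0],
    [0,0.12,0.09,-0.1,0],
    [0,0.12,0.09,-0.1,0]
  ]
}}

```text
clock: 20.25
eef_pos: [473.4, 15.0, 119.8]
tool_rot: [3.142, -0.0, 2.823]
force: [0.2, -0.2, 0.0]
width: 85.6
gripper_force: 0.0
```

Call:
{"api": "play_rows", "payload": {
  "targets": [
    [0,0,0,-2,0],
    [0,0,0,-5,0],
    [0,0,0,-8,0],
    [0,0,0,-8,0],
    [0,0,0,-8,0]
  ]
}}

```text
clock: 20.75
eef_pos: [473.7, 15.0, 200.3]
tool_rot: [3.141, 0.001, 2.823]
force: [-0.5, 0.0, -0.4]
width: 85.2
gripper_force: 0.0
```

```bash
python3 - <<'E'
from wr import *
s,p,d,T=wrist(); print(s["clock"],s["eef_pos"],s["tool_rot"],s["force"],s["width"]); save("w2.png",p)
P=pts("wrist",d,np.ones_like(d,bool),T); z=P[:,2]
for nm,c,r,a,b in(("grip",(472,15),25,128,138),("peg",(501,-95),20,104,112),("pivot",(585,-45),25,83,90)):
    k=P[(z>a)&(z<b)&(np.hypot(P[:,0]-c[0],P[:,1]-c[1])<r)]
    if len(k): print(nm,len(k),k.mean(0),k.min(0),k.max(0),cv2.minEnclosingCircle(k[:,:2].astype(np.float32)))
E
```

```text
20.75 [473.66967734  15.03523915 200.31560277] [3.14094586e+00 1.38594569e-03 2.82275007e+00] [-0.49091069  0.03689389 -0.44939351] 85.24926785482403
grip 596 [471.8866252   17.37680216 134.46385629] [463.14726877   7.46395086 128.10409199] [482.51227232  26.81583133 137.08167449] ((472.9540710449219, 17.013416290283203), 9.880964279174805)
pivot 149 [583.80059579 -42.20611132  84.61502667] [575.08134329 -53.63362458  83.01326943] [596.54683382 -32.50528305  89.76603595] ((586.2459106445312, -43.46220397949219), 11.168506622314453)
```

View pics/w2.png

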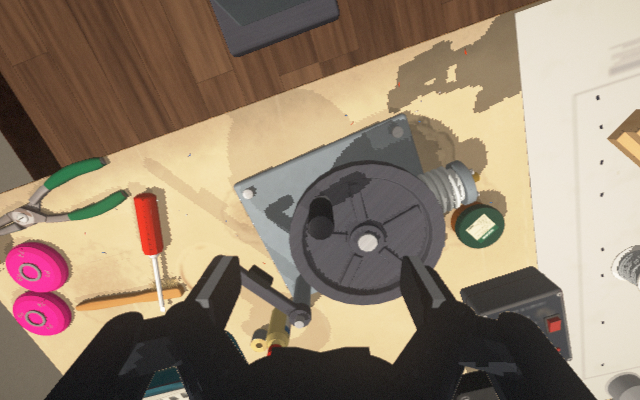

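The wrist picture shows the grip at (320,217) released over the flywheel and the hub at (368,242). The brake arm runs from its pivot at (300,317) to behind the left finger. The pot stands untouched at (480,228). The grip angle held at 3.71. Next is the brake.

Call:
{"api": "play_rows", "payload": {
  "targets": [
    [0,-2.0,-3.2,0,-7],
    [0,-4.0,-6.4,0,-14],
    [0,-6.1,-9.7,0,-20],
    [0,-6.1,-9.7,0,-20],
    [0,-6.1,-9.7,0,-20],
    [0,-6.1,-9.7,0,-20]
  ]
}}

```text
clock: 21.4
eef_pos: [500.1, -94.9, 198.9]
tool_rot: [3.14, -0.002, -3.111]
force: [0.9, -0.7, -0.0]
width: 85.3
gripper_force: 0.0
```

```bash
python3 - <<'E'
from wr import *
s,p,d,T=wrist(); print(s["clock"],s["eef_pos"],s["tool_rot"],s["qpos"]); save("w3.png",p)
P=pts("wrist",d,np.ones_like(d,bool),T); z=P[:,2]
k=P[(z>104)&(z<112)&(np.hypot(P[:,0]-501,P[:,1]+95)<20)]
if len(k): print(len(k),k.mean(0),cv2.minEnclosingCircle(k[:,:2].astype(np.float32)))
E
```

```text
21.4 [500.14465713 -94.87589431 198.91827935] [ 3.14030253e+00 -2.17643936e-03 -3.11057254e+00] [ 0.20432013  0.5109797  -0.10297977  1.96333661  0.07915097  0.67341049
  1.65419434]
285 [500.25159692 -95.878993   108.41004918] ((501.1695861816406, -96.13298797607422), 7.882638931274414)
```

View pics/w3.png

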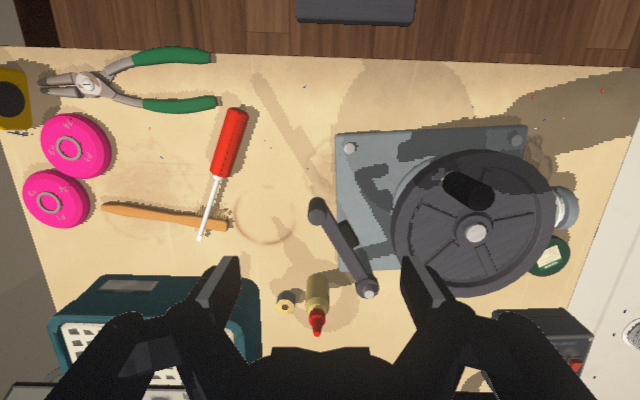

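The peg is at (318,210), midway between the open jaws. The bottle (316,305) and pivot (370,290) are clear of the fingers, so I'll lower and cage the peg.

Call:
{"api": "play_rows", "payload": {
  "targets": [
    [0,0,0,3,0],
    [0,0,0,6,0],
    [0,0,0,7.8,0],
    [0,0,0,8.4,0],
    [0,0,0,8.4,0],
    [0.65,0,0,8.4,0],
    [0.65,0,0,8.4,0],
    [0.65,0,0,8.4,0],
    [0.65,0,0,8.4,0],
    [0.65,0,0,8.4,0]
  ]
}}

```text
clock: 22.45
eef_pos: [501.1, -96.3, 116.2]
tool_rot: [-3.141, 0.001, -3.112]
force: [-0.2, -0.5, 0.2]
width: 29.9
gripper_force: 0.0
```

```bash
python3 - <<'E'
import numpy as np
v=np.array([501-586,-96+44.]); yaw=-3.112
X=np.array([np.cos(yaw),np.sin(yaw)]);Y=np.array([np.sin(yaw),-np.cos(yaw)])
def pos(b): c,s=np.cos(b),np.sin(b); return np.array([v[0]*c+v[1]*s,-v[0]*s+v[1]*c])
def rows(a,b,n):
    return [[.65]+[round(float((pos(t)-pos(a))@A)/10,2) for A in(X,Y)]+[0,0] for t in a+(b-a)*np.arange(1,n+1)/n]
print(rows(0,.25,10));print(rows(.25,.42,7));print(rows(.42,.52,5)); print(pos(.5)+[586,-44])
E
```

```text
[[0.65, 0.12, 0.22, 0, 0], [0.65, 0.24, 0.44, 0, 0], [0.65, 0.35, 0.66, 0, 0], [0.65, 0.45, 0.89, 0, 0], [0.65, 0.55, 1.12, 0, 0], [0.65, 0.64, 1.35, 0, 0], [0.65, 0.73, 1.58, 0, 0], [0.65, 0.81, 1.82, 0, 0], [0.65, 0.89, 2.05, 0, 0], [0.65, 0.95, 2.29, 0, 0]]
[[0.65, 0.06, 0.23, 0, 0], [0.65, 0.12, 0.47, 0, 0], [0.65, 0.17, 0.71, 0, 0], [0.65, 0.21, 0.94, 0, 0], [0.65, 0.25, 1.18, 0, 0], [0.65, 0.28, 1.42, 0, 0], [0.65, 0.31, 1.66, 0, 0]]
[[0.65, 0.02, 0.2, 0, 0], [0.65, 0.03, 0.4, 0, 0], [0.65, 0.04, 0.6, 0, 0], [0.65, 0.05, 0.8, 0, 0], [0.65, 0.05, 0.99, 0, 0]]
[486.47535423 -48.88312244]
```

Call:
{"api": "play_rows", "payload": {
  "targets": [
    [0.65,0,0.2,0,0],
    [0.65,0,0.4,0,0],
    [0.65,0,0.6,0,0],
    [0.65,0,0.7,0,0]
  ]
}}

```text
clock: 22.85
eef_pos: [500.2, -89.5, 115.8]
tool_rot: [-3.141, -0.001, -3.111]
force: [-1.3, -2.7, 1.2]
width: 30.3
gripper_force: 1.1
```

Contact, with a small force. Sweeping in.

Call:
{"api": "play_rows", "payload": {
  "targets": [
    [0.65,0.12,0.22,0,0],
    [0.65,0.24,0.44,0,0],
    [0.65,0.35,0.66,0,0],
    [0.65,0.45,0.89,0,0],
    [0.65,0.55,1.12,0,0],
    [0.65,0.64,1.35,0,0],
    [0.65,0.73,1.58,0,0],
    [0.65,0.81,1.82,0,0],
    [0.65,0.89,2.05,0,0],
    [0.65,0.95,2.29,0,0]
  ]
}}

```text
clock: 23.85
eef_pos: [490.5, -66.4, 115.8]
tool_rot: [3.142, 0.0, -3.111]
force: [-1.1, -1.3, 0.2]
width: 29.8
gripper_force: 0.8
```

Call:
{"api": "play_rows", "payload": {
  "targets": [
    [0.65,0.06,0.23,0,0],
    [0.65,0.12,0.47,0,0],
    [0.65,0.17,0.71,0,0],
    [0.65,0.21,0.94,0,0],
    [0.65,0.25,1.18,0,0],
    [0.65,0.28,1.42,0,0],
    [0.65,0.31,1.66,0,0]
  ]
}}

```text
clock: 24.55
eef_pos: [487.0, -49.9, 115.9]
tool_rot: [3.142, 0.0, -3.111]
force: [-1.1, -1.7, -0.4]
width: 30.1
gripper_force: 0.6
```

Call:
{"api": "play_rows", "payload": {
  "targets": [
    [0.65,0.02,0.15,0,0],
    [0.65,0.03,0.3,0,0],
    [0.65,0.04,0.4,0,0],
    [0.65,0.04,0.5,0,0]
  ]
}}

```text
clock: 24.95
eef_pos: [486.4, -45.9, 115.9]
tool_rot: [-3.141, 0.0, -3.112]
force: [0.4, -5.3, -1.2]
width: 29.6
gripper_force: 2.6
```

Call:
{"api": "play_rows", "payload": {
  "targets": [
    [0.65,0,0.08,0,0],
    [0.65,0,0.16,0,0],
    [0.65,0,0.16,0,0]
  ]
}}

```text
clock: 25.25
eef_pos: [486.4, -45.7, 115.8]
tool_rot: [-3.139, 0.0, -3.113]
force: [-0.2, -7.0, -1.0]
width: 29.8
gripper_force: 3.6
```

Call:
{"api": "play_rows", "payload": {
  "targets": [
    [0.65,0,0.08,0,0],
    [0.65,0,0.16,0,0],
    [0.65,0,0.16,0,0]
  ]
}}

```text
clock: 25.55
eef_pos: [486.5, -45.6, 115.9]
tool_rot: [-3.138, 0.0, -3.115]
force: [0.6, -11.0, -1.1]
width: 30.3
gripper_force: 5.3
```

The arm no longer moves while the force rises, so it is on its stop. Backing off to mid-clearance and lifting.

Call:
{"api": "play_rows", "payload": {
  "targets": [
    [0.65,0,-0.4,0,0],
    [0.65,0,-0.8,0,0],
    [0.65,0,-1.0,0,0],
    [0.65,0,-1.0,0,0]
  ]
}}

```text
clock: 25.95
eef_pos: [486.8, -51.7, 115.9]
tool_rot: [3.141, 0.0, -3.111]
force: [0.4, 0.6, 0.2]
width: 29.9
gripper_force: 0.0
```

Call:
{"api": "play_rows", "payload": {
  "targets": [
    [0.65,0,0,-2,0],
    [0.65,0,0,-5,0],
    [0.65,0,-4,-9,0],
    [0.65,0,-8,-11,0],
    [0.65,0,-12,-12,0],
    [0.65,0,-12,-12,0],
    [0.65,0,-12,-12,0]
  ]
}}

```text
clock: 26.65
eef_pos: [490.1, -172.4, 236.0]
tool_rot: [3.141, 0.001, -3.114]
force: [0.0, 0.9, -0.3]
width: 29.7
gripper_force: 0.0
```

```bash
python3 - <<'E'
from wr import *
print(ctrl.read_state()["eef_pos"])
B=[]
for n,(x0,y0,x1,y1) in dict(top=(260,150,420,270),side=(230,170,390,310)).items():
    p,d=ctrl.get_image(n); a=cv2.resize(p[y0:y1,x0:x1],(400,(y1-y0)*400//160)); B.append(np.pad(a,((0,350-a.shape[0]),(0,0),(0,0))))
    P=pts(n,d,np.ones_like(d,bool)); z=P[:,2]
    for nm,c,r,lo,hi in(("grip",(472,16),22,128,138),("peg",(486,-52),25,104,112)):
        k=P[(z>lo)&(z<hi)&(np.hypot(P[:,0]-c[0],P[:,1]-c[1])<r)]
        if len(k): print(n,nm,k.mean(0))
    for t in("flux_pot","oil_dropper"):
        for q in ctrl.trace(n,t)[:1]: print(n,t,q["bbox"],np.median(pts(n,d,q["pixels"]),0).round())
save("end.png",np.hstack(B))
E
```

```text
[ 490.09492396 -172.40500002  235.99193745]
top grip [472.51146397  17.51255053 133.24434027]
top peg [486.39779934 -50.98227358 106.72614189]
top oil_dropper [382.8, 165.8, 398.7, 177.1] [630. -86.  54.]
side grip [473.80558817  12.17935446 132.74325666]
side peg [487.86419354 -54.995881   107.15693188]
side oil_dropper [250.2, 197.5, 358.3, 295.4] [500. -14.  18.]
```

View pics/end.png

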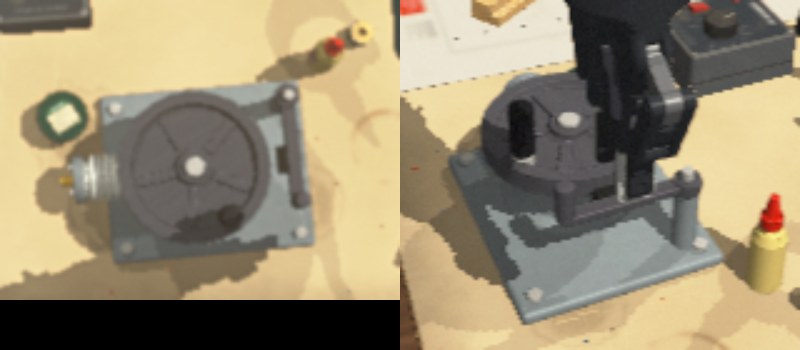

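```bash
python3 - <<'E'
from wr import *
s,p,d,T=wrist()
P=pts("wrist",d,np.ones_like(d,bool),T)
c,f=cam("wrist"); Ti=np.linalg.inv(T)
q=Ti@np.array([530,-45,80,1]); u=int(q[0]/q[2]*f+c["cx"]);v=int(q[1]/q[2]*f+c["cy"]); print(u,v)
u0=max(0,min(u-80,480));v0=max(0,min(v-60,280)); save("z.png",cv2.resize(p[v0:v0+120,u0:u0+160],(800,600)))
z=P[:,2]; a=P[(z>60)&(z<92)]
for x in range(500,560,6):   # profile in y across gap
    k=a[abs(a[:,0]-x)<3]; k=k[(k[:,1]<0)&(k[:,1]>-75)]; k=k[np.argsort(k[:,1])]
    print(x,[f"{y:.0f}:{np.median(k[abs(k[:,1]-y)<1.5][:,2]):.0f}" for y in range(-64,-16,3) if (abs(k[:,1]-y)<1.5).any()])
E
```

```text
434 231
500 ['-58:78', '-55:81', '-52:81', '-49:81', '-46:80', '-43:80', '-25:80', '-22:80', '-19:87']
506 ['-58:77', '-55:80', '-52:81', '-49:81', '-46:81', '-43:80', '-25:79', '-22:86', '-19:87']
512 ['-58:79', '-55:80', '-52:81', '-49:81', '-46:81', '-43:81', '-40:81', '-37:81', '-34:82', '-25:80', '-22:87', '-19:87']
518 ['-55:79', '-52:81', '-49:81', '-46:81', '-43:81', '-40:83', '-37:83', '-34:82', '-25:80', '-22:86', '-19:86']
524 ['-55:79', '-52:81', '-49:81', '-46:81', '-43:81', '-40:83', '-37:83', '-34:82', '-25:81', '-22:87', '-19:87']
530 ['-55:79', '-52:81', '-49:80', '-46:81', '-43:81', '-40:83', '-37:82', '-34:83', '-25:80', '-22:87', '-19:87']
536 ['-55:78', '-52:81', '-49:81', '-46:81', '-43:81', '-40:82', '-37:83', '-34:82', '-25:78', '-22:81', '-19:87']
542 ['-55:78', '-52:81', '-49:81', '-46:81', '-43:81', '-40:79', '-22:80', '-19:87']
548 ['-55:78', '-52:80', '-49:81', '-46:81', '-43:80', '-40:81', '-22:78', '-19:81']
554 ['-55:79', '-52:80', '-49:81', '-46:80', '-43:81', '-40:81']
```

View pics/z.png

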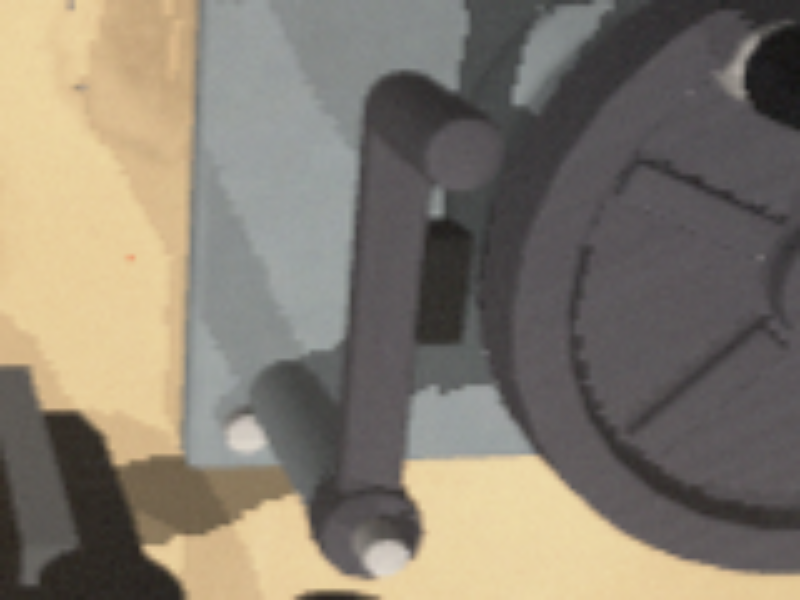

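The zoomed view shows the peg at (465,155), the shoe at (442,285) and the rim edge at about (490,280). A few millimetres of gap still show, and the measured turn is about 0.47. I'll push again with shut fingers to check that this really is the stop.

Call:
{"api": "play_rows", "payload": {
  "targets": [
    [1,0,4,0,0],
    [1,0,8,2,0],
    [1,0,8.6,5,0],
    [1,0,8.6,8,0],
    [1,0,8.6,11,0],
    [1,0,8.6,12,0],
    [1,0,8.6,12,0],
    [1,0,8.6,12,0]
  ]
}}

```text
clock: 27.8
eef_pos: [488.2, -85.9, 116.6]
tool_rot: [-3.141, 0.001, -3.111]
force: [0.1, -0.6, 0.2]
width: 0.4
gripper_force: 0.0
```

Call:
{"api": "play_rows", "payload": {
  "targets": [
    [1,0,0.2,0,0],
    [1,0,0.4,0,0],
    [1,0,0.5,0,0],
    [1,0,0.6,0,0],
    [1,0,0.6,0,0]
  ]
}}

```text
clock: 28.3
eef_pos: [487.6, -79.7, 116.1]
tool_rot: [3.142, 0.0, -3.111]
force: [0.8, 0.3, 0.6]
width: -0.5
gripper_force: 0.0
```

Call:
{"api": "play_rows", "payload": {
  "targets": [
    [1,0,0.1,0,0],
    [1,0,0.2,0,0],
    [1,0,0.3,0,0],
    [1,0,0.4,0,0],
    [1,0,0.4,0,0]
  ]
}}

```text
clock: 28.8
eef_pos: [487.3, -75.7, 115.8]
tool_rot: [3.141, -0.0, -3.111]
force: [-0.0, 0.9, -0.2]
width: -0.3
gripper_force: 0.0
```

Call:
{"api": "play_rows", "payload": {
  "targets": [
    [1,0,0.1,0,0],
    [1,0,0.2,0,0],
    [1,0,0.3,0,0],
    [1,0,0.3,0,0]
  ]
}}

```text
clock: 29.2
eef_pos: [487.3, -74.4, 115.9]
tool_rot: [-3.14, 0.0, -3.113]
force: [-0.1, -4.2, -0.7]
width: -0.1
gripper_force: 2.4
```

Call:
{"api": "play_rows", "payload": {
  "targets": [
    [1,0,0.1,0,0],
    [1,0,0.2,0,0],
    [1,0,0.3,0,0],
    [1,0,0.3,0,0]
  ]
}}

```text
clock: 29.6
eef_pos: [487.2, -73.9, 115.9]
tool_rot: [-3.137, 0.0, -3.115]
force: [1.0, -11.4, -0.2]
width: 0.0
gripper_force: 5.6
```

Call:
{"api": "play_rows", "payload": {
  "targets": [
    [1,0,0.1,0,0],
    [1,0,0.2,0,0],
    [1,0,0.2,0,0]
  ]
}}

```text
clock: 29.9
eef_pos: [487.1, -73.7, 116.0]
tool_rot: [-3.135, 0.0, -3.116]
force: [0.6, -15.1, -2.2]
width: -0.0
gripper_force: 7.6
```

It is solid at 15 N with no further movement, so the arm is on its stop. Withdrawing.

Call:
{"api": "play_rows", "payload": {
  "targets": [
    [1,0,-0.5,0,0],
    [1,0,-1.2,0,0],
    [1,0,-2.0,0,0],
    [1,0,-3,-2,0],
    [1,0,-5,-6,0],
    [1,0,-8,-10,0],
    [1,0,-10,-12,0],
    [1,0,-10,-12,0],
    [1,0,-10,-12,0]
  ]
}}

```text
clock: 30.8
eef_pos: [489.8, -167.4, 235.6]
tool_rot: [3.141, -0.0, -3.112]
force: [-0.3, 0.3, -1.0]
width: 0.1
gripper_force: 0.0
```

```bash
python3 - <<'E'
from h import *
p,d=ctrl.get_image("top"); P=pts("top",d,np.ones_like(d,bool)); z=P[:,2]
for nm,c,r,lo,hi in(("grip",(472,16),22,128,138),("peg",(486,-52),25,104,112)):
    k=P[(z>lo)&(z<hi)&(np.hypot(P[:,0]-c[0],P[:,1]-c[1])<r)]
    if len(k): print(nm,k.mean(0))
s=ctrl.read_state(); print(s["clock"],s["eef_pos"],s["force"])
print(ctrl.finish_job())
E
```

```text
grip [472.75740477  17.41659111 133.39195618]
peg [486.4249589  -50.68324021 106.83696913]
30.85 [ 489.34173316 -166.47760747  234.90096619] [-0.59434612  0.21001173  0.78044993]
the job is handed in; nothing more can be done
None
```

The job is handed in at 30.9 s: flywheel parked about 0.27 rad past the top (push about 4 N after a peak of about 13 N), brake arm swung in until it would not move at 15 N (about 0.47 rad of turn measured, with a few mm still showing between shoe and rim), and the pot and bottle were not touched.

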